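# Record a spring's loaded length on the bench tester

### The job

Check the loose compression spring: stand it upright in the middle of the tester's round platen, then lower the steel test weight gently onto the middle of it, never squeezing the spring solid, and let go. With the spring loaded, move the brass pointer by its knob until its tip is level with the top of the spring, where the weight rests, and leave everything standing so; do not disturb the reference block or the dish.

Things in the scene. Friction and masses are not known exactly. Their poses are not given: they have to be found in the camera images.
- tester: The bench spring tester, fixed to the worktop (its place and yaw vary): grey base plate 120 x 220 x 15 mm. Origin at the centre of its underside, z up. Along its own y: a round steel platen (90 mm across, flat top 25 mm above the worktop) centred at y = -50 mm, and an aluminium guide block (36 x 34 mm, top 70 mm up) at y = +75 mm, in which the pointer's upright rod slides; behind that, at y = +100 mm, a thin graduated steel strip up to 118 mm high.
- platen_centre (a point): Centre of the flat top of the platen, 25 mm above the worktop; turned circles of 59 and 77 mm diameter on the platen are concentric with it. Axes as the tester's.
- pointer (a joint): Height of the pointer rod in its guide, 0 (lowest, pointer tip 85 mm above the worktop) to 0.06 m (tip at 145 mm), growing upward. It starts high, with the tip 121 to 141 mm up. Friction (about 4 N) holds it wherever it is left; it does not turn.
- pointer_tip (a point): Tip of the brass pointer, a level arm that reaches from the rod along the tester's -y; the tip ends 48 mm from the platen's vertical axis (it touches neither spring nor weight). z up, always vertical.
- pointer_knob (a point): Centre of the black knurled knob on top of the pointer's rod (24 mm diameter, 26 mm tall), always 50 mm higher than the pointer tip and 77 mm from it along the tester's +y. It starts 171 to 191 mm above the worktop, so carry things high over it. Grip it from above and push or pull it straight up or down.
- spring_centre (a point): The loose compression spring, steel coils about 46 mm across between flat dark end cups, standing upright on the worktop to the left or right of the tester; 95 mm tall unloaded, 0.23 kg. This point is half-way up, 47.5 mm above its underside; z along the spring. Lower cup 54 mm diameter, 10 mm thick; upper cup 52 mm diameter, 14 mm thick, flat on top: it can be lifted by gripping the upper cup at its sides (cup centre 40.5 mm above this point).
- spring_foot (a point): Centre of the spring's underside.
- spring_top (a point): Centre of the flat top of the spring's upper cup; sinks with it as the spring is loaded. On it the weight's underside rests.
- spring_cap (a joint): Compression of the spring in m: 0 unloaded, 0.042 coil-bound. 300 N/m with a slight preload: the test weight compresses it by 15 to 28 mm, depending on the weight's unknown mass.
- weight_centre (a point): The loose test weight, standing upright on the worktop on the other side of the tester: plain steel cylinder 56 mm diameter and 62 mm high with two fine turned grooves and a dark disc on its top, 0.5 to 0.9 kg. This point is half-way up on its axis, 31 mm above its underside: the place to grip it; z along its axis.
- round_block: Bystander: round steel reference block, 53 mm diameter, 13 mm high, behind the work to the left; origin under its centre.
- dish: Bystander: shallow open round dish, 67 mm diameter, 14 mm high, behind the work to the right; origin under its centre.

How it is judged:
By the outcome, as a careful person would: the job done as asked, in the order asked, and still so for the second after the job is handed in, with the robot touching nothing.
It also fails if it takes over 64 s, if anything falls off the work surface, if the arm or the gripper's body presses on something with over 40 N, if the wrist force passes 120 N, or if a joint passes its speed limit or range.

### The arm

A 6-joint arm with a two-finger parallel gripper is mounted at the origin on a cart in front of the work surface, level with it; the furniture and walls round the work are solid. World frame = base frame: x ahead of the robot, y to its left, z up, the work surface at z = 0. Lengths are in m, angles in rad, forces in N, time in s.
With the tool pointing down it reaches from about 0.375 to 0.9 m from the base axis. Payload 3.1 kg.
Tool frame: the origin (TCP) lies at the very end of the fingers, on their centre line; the grasp point (between the pads) lies 19 mm behind it; z points along the fingers, y is the line along which they close (so a half turn about z gives the same grasp; the last joint's range is limited). The gripper opens to 87 mm and grips with 3 to 60 N. Pads are 19 mm wide; open, the fingers measure 117 mm over their backs; the gripper's body (75 mm by 190 mm) begins 51 mm behind the grasp point.
Start: joints at [-1.331, 0.527, 1.433, -0, 1.181, -0.178], TCP at [0.254, -0.571, 0.223] pointing down, gripper open.
Joint ranges: [-3.08, 3.08], [-0.75, 2.2], [0.22, 2.44], [-1.43, 4.57], [0, 2.65], [-2.85, 2.85]. Speed limits (rad/s): [2.79, 2.79, 3.14, 3.14, 3.14, 3.14].

### API

Orientations are given as a unit quaternion [x, y, z, w].
In Python, from rig import robot gives the robot as it stands. The module is installed in compiled form; this text tells all that it offers.
- The arm moves only by the tool servo_tool, never from a script. Its argument "rows" is one flat list of numbers, 5 for each row, row after row: the closure, from -1 (fully open) to 1 (shut), so that 0 is half open, then the shift along the tool's x, y, z in m, then the turn about the tool's z in degrees. A call has 1 to 5 rows; each row shifts and turns the commanded pose from where the row before left it, along the tool's axes as they then stand; what a row does not reach is not made up. A row lasts 1/12 s, in which the tool goes at most 41.7 mm and 7.16 degrees, less where a joint would pass 70% of its speed; a pose out of reach is approached as far as the arm can. A call with a gripper value outside its range is refused whole. The fingers move at their own pace and stop on an object; "newtons" is the grip in N (left out, the last holds). Time passes only in rows, so rows that do not move let the fingers close. It gives the time, the measured TCP pose, the force, the opening and the grip force at its end, in the units of the state.
- robot.get_obs(): the state, without advancing time (a new reading comes with each control period).
- robot.camera(name): name is "side" or "top"; returns a dict with "pixels" (400x640x3 uint8, red, green, blue), "intrinsics" (3x3 intrinsics, pixels), "dist" ([k1, k2, p1, p2, k3] as OpenCV has them; the pictures are not rectified), "rvec" (rotation vector, rad) and "tvec" (3), from world to camera coordinates, as OpenCV has them. Camera axes: x right, y down, z forward; pixel columns grow to the right and rows downward; lengths in m; the calibration is good to about 2 mm. A picture is of the moment at which its call begins. There is no depth.
- robot.hand_in(): hands the job in; it is judged then, once.
Trained networks look in a picture, given as the dict that the camera call returned (one of the last four; its "shot" number tells which), for a name from the list of things; names that differ only in an ending like _2 or _b are one class to them, and where a whole thing is asked for, a point or a joint stands for the part that bears it (a point fixed in the world has none). Each returns a list of dicts, best first, with "score" (0 to 1); they miss things now and then, are a little off and sometimes report something else, mostly with a low value. They report only what shows in the picture. A call takes as long as a camera call.
- robot.spot_in(picture, query): "at" ([x, y, z] in m, in world coordinates, good to about 4 mm: the middle of the surface that is visible of it).
- robot.outline_of(picture, query): "region" (400x640 bool, what is visible of it).
- robot.place_of(picture, query): "at" ([x, y, z] in m, in world coordinates, good to about 4 mm: a listed point, or the origin of a listed thing).
The state is a dict: "time": time; "q": joint angles; "joint_velocities": joint speeds; "joint_torque": joint torques, N m; "position": TCP position; "tool_rot": TCP orientation; "ft_force": force on the tool from outside, world axes, zero at the start; "moment": the same for the moment, N m; "grip_width": finger opening in m; "grip_force": force on a finger pad.
Only numpy, scipy, OpenCV 4.12 (cv2) and the standard library are available. Lean on these libraries where they do the work, as an engineer would, in place of code of your own. Each camera call takes 0.05 s, during which the arm holds its last target. There are 200 camera calls.

## Working session

There is one attempt and no reset: what is moved stays moved. The work goes in short steps, Python scripts to look and compute and a tool call to move; the robot and the scene stay as the last step left them, time stands still between calls to the robot, and variables do not carry over. Pictures are saved under pics/ and viewed, at most 10 in all, crops included, and the job is handed in when it is done.

Besides the shell and the picture viewer there is one more tool, called after ">>>" by a JSON object that holds its "name" and its "arguments". servo_tool: Moves the arm, as the interface text tells. Its arguments: {"type":"object","properties":{"rows":{"type":"array","items":{"type":"number"}},"newtons":{"type":"number"}},"required":["rows"]}

```bash
mkdir -p pics
python3 - <<'E'
from rig import robot
import cv2,numpy as np
o=robot.get_obs();print(o['time'],np.round(o['position'],4),np.round(o['tool_rot'],4),o['grip_width'])
P={}
for n in('side','top'):
    p=robot.camera(n);P[n]=p
    cv2.imwrite(f'pics/{n}0.png',cv2.cvtColor(p['pixels'],cv2.COLOR_RGB2BGR))
    R=cv2.Rodrigues(np.array(p['rvec'],float))[0];print(n,'cam at',-R.T@np.array(p['tvec']).ravel())
    for q in['tester','platen_centre','pointer_tip','pointer_knob','spring_centre','spring_top','weight_centre','round_block','dish']:
        for r in robot.place_of(p,q)[:2]:print(q,np.round(r['at'],4),round(r['score'],2))
E
cat > /dev/null; python3 -c "
import cv2,numpy as np
a=cv2.imread('pics/side0.png');b=cv2.imread('pics/top0.png')
cv2.imwrite('pics/both0.png',np.vstack([a,b])[:, :][:600] if 0 else cv2.resize(np.vstack([a,b]),(480,600)))"
```

```text
0.0 [ 0.254  -0.5703  0.2216] [ 0.9782  0.2079 -0.     -0.001 ] 0.08730721363062603
side cam at [ 0.54579635 -1.35590881  0.6778953 ]
tester [0.5972 0.0226 0.0042] 0.84
platen_centre [ 0.6043 -0.0184  0.0253] 0.92
pointer_tip [0.5979 0.0267 0.1344] 0.5
pointer_knob [0.5856 0.1051 0.1853] 0.72
spring_centre [ 0.5189 -0.2925  0.0461] 0.63
spring_top [ 0.525  -0.2899  0.0953] 0.64
weight_centre [0.5138 0.2885 0.0297] 0.57
round_block [ 0.6685  0.245  -0.001 ] 0.54
dish [ 0.6769 -0.2408  0.0013] 0.71
top cam at [0.52826145 0.00256126 1.09961766]
tester [ 0.5948  0.0262 -0.0046] 0.69
platen_centre [ 0.5992 -0.0254  0.0253] 0.58
pointer_tip [0.6003 0.0241 0.1341] 0.51
pointer_knob [0.5905 0.1006 0.1829] 0.6
spring_centre [ 0.5243 -0.2934  0.0482] 0.74
spring_top [ 0.5212 -0.2916  0.0957] 0.8
weight_centre [0.5111 0.2887 0.0307] 0.74
weight_centre [0.5902 0.101  0.1847] 0.68
round_block [0.6736 0.2445 0.0012] 0.8
dish [ 0.6765 -0.2381  0.0031] 0.62
```

View pics/both0.png

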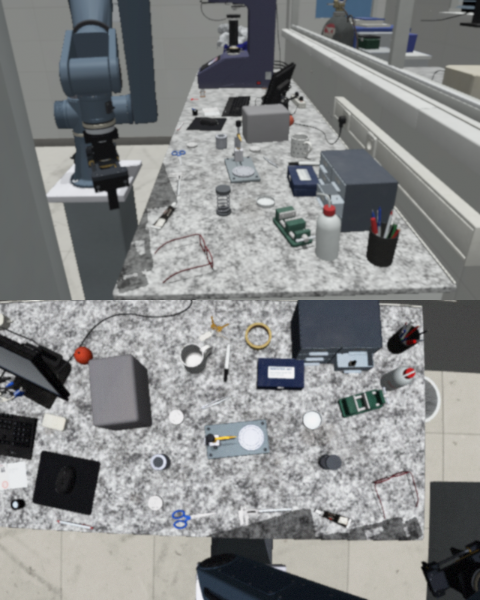

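The pictures show the spring right of the tester (about (330,462) in the mosaic), the weight to its left (160,462), and the platen at (250,437). Next I refine these from the top view.

```bash
cat > h.py <<'E'
from rig import robot
import cv2,numpy as np
def ray(p,uv):
    K=np.array(p['intrinsics'],float);d=np.array(p['dist'],float)
    n=cv2.undistortPoints(np.array(uv,float).reshape(-1,1,2),K,d).reshape(-1,2)
    R=cv2.Rodrigues(np.array(p['rvec'],float))[0];t=np.array(p['tvec'],float).ravel()
    return -R.T@t,np.c_[n,np.ones(len(n))]@R
def at_z(p,uv,z):
    c,d=ray(p,uv);return c+d*((z-c[2])/d[:,2])[:,None]
def proj(p,X):
    return cv2.projectPoints(np.array(X,float).reshape(-1,3),np.array(p['rvec'],float),np.array(p['tvec'],float),np.array(p['intrinsics'],float),np.array(p['dist'],float))[0].reshape(-1,2)
def circ(p,mask,z):
    """fit circle to mask outline lifted to plane z"""
    c=max(cv2.findContours(mask.astype(np.uint8),cv2.RETR_EXTERNAL,cv2.CHAIN_APPROX_NONE)[0],key=cv2.contourArea)
    X=at_z(p,c.reshape(-1,2),z)[:,:2];(x,y),r=cv2.minEnclosingCircle(X.astype(np.float32));return x,y,r
E
python3 - <<'E'
from h import *
p=robot.camera('top')
im=cv2.cvtColor(p['pixels'],cv2.COLOR_RGB2BGR)
def crop(c,s=24):
    u,v=proj(p,c)[0].round().astype(int);print('crop origin',u-s,v-s,'scale',384/(2*s))
    return cv2.resize(im[v-s:v+s,u-s:u+s],(384,384),interpolation=cv2.INTER_CUBIC)
t=crop([.595,.03,.05],48);
a=crop([.522,-.292,.095]);b=crop([.512,.289,.062])
cv2.imwrite('pics/c1.png',np.hstack([t,np.vstack([cv2.resize(a,(192,192)),cv2.resize(b,(192,192))])]))
for q in('tester','spring_centre','weight_centre','pointer_tip'):
    for r in robot.outline_of(p,q)[:2]:
        m=r['region'];ys,xs=np.nonzero(m);print(q,r['score'],m.sum(),xs.min(),xs.max(),ys.min(),ys.max())
        if q=='tester':
            c=max(cv2.findContours(m.astype(np.uint8),0,1)[0],key=cv2.contourArea).reshape(-1,2)
            X=at_z(p,c,.015)[:,:2];print(cv2.minAreaRect(X.astype(np.float32)*1000))
        if q=='spring_centre':print(circ(p,m,.095))
        if q=='weight_centre':print(circ(p,m,.062))
E
```

```text
crop origin 266 137 scale 4.0
crop origin 421 193 scale 8.0
crop origin 187 191 scale 8.0
tester 0.75 3716 272 357 159 211
((596.4535522460938, 30.728836059570312), (121.29869079589844, 223.6518096923828), 6.563231945037842)
spring_centre 0.97 542 425 454 206 227
(0.5205129384994507, -0.27968764305114746, 0.036930929869413376)
weight_centre 0.97 488 200 226 205 227
(0.511239767074585, 0.2830023467540741, 0.03463049605488777)
weight_centre 0.72 202 274 312 178 188
(0.6008213758468628, 0.08314422518014908, 0.04806293174624443)
pointer_tip 0.73 153 274 307 179 188
```

View pics/c1.png

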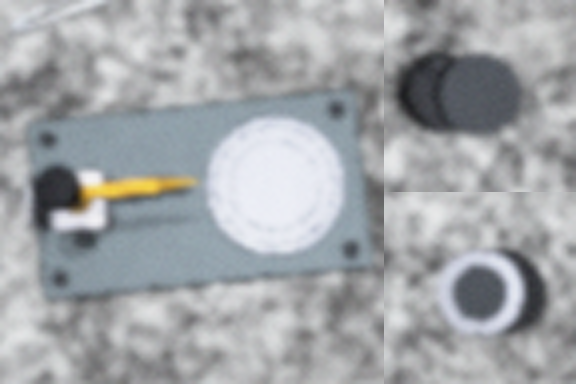

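The crop shows the platen disc centred at crop (276,185), the spring's top cup at (480,93), and the weight's top with its dark disc at (482,292).

Run:
```python
from h import *
p=robot.camera('top')
f=lambda u,v,o:[(u+.5)/4-.5+o[0],(v+.5)/4-.5+o[1]]
for n,uv,z in(('platen',f(276,185,(266,137)),.025),('spring',f(480-384,93,(421,193)),.095),('weight',f(482-384,292-192,(187,191)),.062),('knob',f(58,188,(266,137)),.197),('tip',f(197,182,(266,137)),.134)):
    print(n,np.round(at_z(p,[uv],z)[0],4))
from scipy.spatial.transform import Rotation as Ro
o=robot.get_obs();M=Ro.from_quat(o['tool_rot']).as_matrix();print(M.round(3),o['time'],o['q'])
print(np.diff(proj(p,[[.6,-.02,.025],[.601,-.02,.025]]),axis=0))
```

```text
platen [ 0.6036 -0.0227  0.025 ]
spring [ 0.5245 -0.2916  0.095 ]
weight [0.511  0.2884 0.062 ]
knob [0.5872 0.1008 0.197 ]
tip [0.5967 0.0262 0.134 ]
[[ 0.914  0.407 -0.   ]
 [ 0.407 -0.914 -0.   ]
 [-0.     0.    -1.   ]] 1.3 [-1.33050907e+00  5.27532806e-01  1.43267741e+00 -5.20643213e-06
  1.18137314e+00 -1.78530435e-01]
[[ 0.00863148 -0.38270107]]
```

>>> {"name": "servo_tool", "arguments": {"rows": [-1,0,0,0,-7,-1,0,0,0,-7,-1,0,0,0,-7,-1,0,0,0,-7,-1,0,0,0,-7]}}

```text
time: 1.72
position: [0.2542, -0.5709, 0.2225]
tool_rot: [0.869, 0.495, -0.0, -0.0]
ft_force: [0.3, 0.6, 0.1]
grip_width: 0.0867
grip_force: 0.0
```

>>> {"name": "servo_tool", "arguments": {"rows": [-1,0,0,0,-7,-1,0,0,0,-7,-1,0,0,0,-7,-1,0,0,0,-7,-1,0,0,0,-3]}}

```text
time: 2.13
position: [0.2542, -0.5709, 0.2225]
tool_rot: [0.705, 0.709, -0.0, -0.0]
ft_force: [0.6, -0.6, 1.0]
grip_width: 0.0872
grip_force: 0.0
```

>>> {"name": "servo_tool", "arguments": {"rows": [-1,0.013,0.013,0,0,-1,0.026,0.025,0,0,-1,0.026,0.025,0,0,-1,0.026,0.025,0,0,-1,0.026,0.025,0,0]}}

```text
time: 2.55
position: [0.368, -0.4529, 0.2226]
tool_rot: [0.707, 0.707, 0.0, 0.0]
ft_force: [0.9, -0.0, -0.1]
grip_width: 0.0871
grip_force: 0.0
```

>>> {"name": "servo_tool", "arguments": {"rows": [-1,0.026,0.025,0,0,-1,0.026,0.025,0,0,-1,0.026,0.025,0,0,-1,0.026,0.025,0,0,-1,0.026,0.025,0,0]}}

```text
time: 2.97
position: [0.4933, -0.3226, 0.2227]
tool_rot: [0.707, 0.707, 0.0, 0.0]
ft_force: [0.3, -0.3, -1.0]
grip_width: 0.0873
grip_force: 0.0
```

>>> {"name": "servo_tool", "arguments": {"rows": [-1,0.016,0.015,0,0,-1,0.015,0.015,0.01,0,-1,0,0,0.035,0,-1,0,0,0.035,0,-1,0,0,0.035,0]}}

```text
time: 3.38
position: [0.5233, -0.2927, 0.1072]
tool_rot: [0.707, 0.708, 0.0, 0.001]
ft_force: [1.1, -0.5, -1.6]
grip_width: 0.087
grip_force: 0.0
```

>>> {"name": "servo_tool", "arguments": {"rows": [-1,0,0,0.02,0,-1,0,0,0.012,0,-1,0,0,0.006,0,-1,0,0,0,0]}}

```text
time: 3.72
position: [0.522, -0.2929, 0.0687]
tool_rot: [0.707, 0.707, -0.0, -0.001]
ft_force: [-0.1, -1.4, -0.2]
grip_width: 0.0871
grip_force: 0.0
```

Run:
```python
from h import *
p=robot.camera('side')
print(robot.get_obs()['position'])
for q in('spring_top','spring_centre'):
  for r in robot.place_of(p,q)[:1]:print(q,np.round(r['at'],4),r['score'])
u,v=proj(p,[.5235,-.2915,.08])[0].astype(int)
cv2.imwrite('pics/g1.png',cv2.resize(cv2.cvtColor(p['pixels'],cv2.COLOR_RGB2BGR)[v-60:v+60,u-70:u+70],(560,480),interpolation=2))
```

```text
[ 0.52260384 -0.29342314  0.06992114]
spring_top [ 0.523  -0.2924  0.0958] 0.59
spring_centre [ 0.5221 -0.2911  0.0468] 0.66
```

View pics/g1.png

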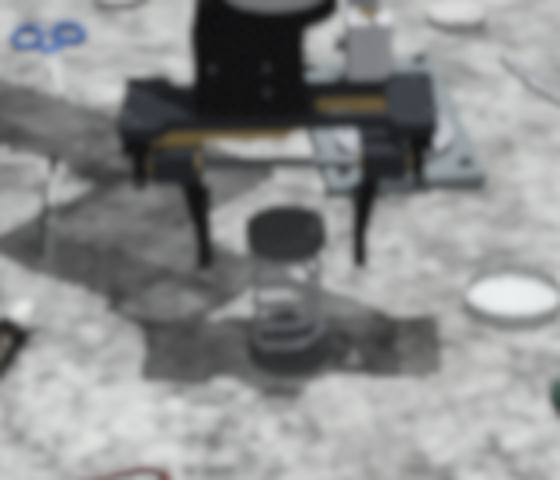

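The fingers straddle the upper cup (crop (285,230)) evenly, so I close on it.

>>> {"name": "servo_tool", "arguments": {"rows": [0.2,0,0,0,0,0.2,0,0,0,0,0.2,0,0,0,0,0.2,0,0,0,0,0.2,0,0,0,0], "newtons": 20}}

```text
time: 4.28
position: [0.5223, -0.2931, 0.0699]
tool_rot: [0.707, 0.707, 0.0, 0.0]
ft_force: [0.4, 0.2, 0.2]
grip_width: 0.0609
grip_force: 0.0
```

>>> {"name": "servo_tool", "arguments": {"rows": [0.2,0,0,0,0,0.2,0,0,0,0,0.2,0,0,0,0]}}

```text
time: 4.53
position: [0.5227, -0.2932, 0.0697]
tool_rot: [0.707, 0.707, 0.0, 0.001]
ft_force: [-0.0, -0.5, 1.2]
grip_width: 0.051
grip_force: 20.0
```

>>> {"name": "servo_tool", "arguments": {"rows": [0.2,0,0,-0.01,0,0.2,0,0,-0.02,0,0.2,0,0,-0.02,0,0.2,0.01,0.003,-0.01,0,0.2,0.02,0.006,0,0]}}

```text
time: 4.95
position: [0.5326, -0.2655, 0.1324]
tool_rot: [0.708, 0.706, 0.0, 0.003]
ft_force: [0.5, -1.3, -1.4]
grip_width: 0.0512
grip_force: 20.0
```

>>> {"name": "servo_tool", "arguments": {"rows": [0.2,0.03,0.009,0,0,0.2,0.03,0.009,0,0,0.2,0.03,0.009,0,0,0.2,0.03,0.009,0,0,0.2,0.03,0.009,0,0]}}

```text
time: 5.37
position: [0.5757, -0.1105, 0.1294]
tool_rot: [0.707, 0.707, -0.0, -0.001]
ft_force: [0.5, -0.6, -1.4]
grip_width: 0.0514
grip_force: 20.0
```

>>> {"name": "servo_tool", "arguments": {"rows": [0.2,0.03,0.009,0,0,0.2,0.03,0.009,0,0,0.2,0.02,0.006,0,0,0.2,0.01,0.003,0.015,0,0.2,0,0,0.01,0]}}

```text
time: 5.78
position: [0.603, -0.0194, 0.1042]
tool_rot: [0.706, 0.708, 0.0, -0.0]
ft_force: [-1.3, 0.4, -4.1]
grip_width: 0.0514
grip_force: 20.0
```

>>> {"name": "servo_tool", "arguments": {"rows": [0.2,0,0,0,0,0.2,0,0,0,0,0.2,0,0,0,0]}}

```text
time: 6.03
position: [0.6029, -0.0239, 0.1045]
tool_rot: [0.708, 0.707, -0.0, -0.0]
ft_force: [0.8, -0.4, -2.7]
grip_width: 0.0512
grip_force: 20.0
```

Run:
```python
from h import *
o=robot.get_obs();print(o['position'],o['grip_width'],o['ft_force'])
T=[]
for n in('side','top'):
  p=robot.camera(n)
  for q in('spring_foot','spring_centre','spring_top','platen_centre','tester'):
    for r in robot.place_of(p,q)[:1]:print(n,q,np.round(r['at'],4),r['score'])
  u,v=proj(p,[.6,0,.06])[0].astype(int)
  T.append(cv2.resize(cv2.cvtColor(p['pixels'],cv2.COLOR_RGB2BGR)[v-40:v+40,u-50:u+50],(400,320),interpolation=2));print(u-50,v-40)
cv2.imwrite('pics/g2.png',np.hstack(T))
```

```text
[ 0.60288684 -0.02391754  0.10451918] 0.05115714560659707 [ 0.82486716 -0.42591034 -2.66676766]
side spring_foot [ 0.6037 -0.0245  0.0365] 0.66
side spring_centre [ 0.601  -0.021   0.0782] 0.84
side spring_top [ 0.6036 -0.0227  0.1294] 0.45
side platen_centre [ 0.6028 -0.0195  0.025 ] 0.87
side tester [0.5981 0.0254 0.0061] 0.89
272 173
top spring_foot [ 0.6733 -0.2417  0.0008] 0.63
top tester [ 0.5959  0.0226 -0.0019] 0.77
275 143
```

View pics/g2.png

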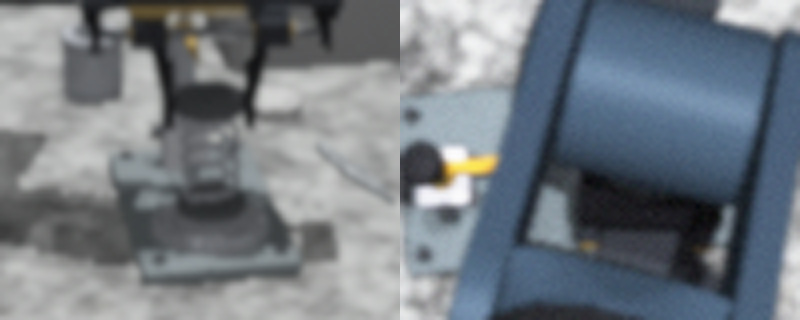

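The spring hangs upright over the platen (side crop foot at (212,205), on the disc's centre). I lower it about 10 mm.

>>> {"name": "servo_tool", "arguments": {"rows": [0.2,0.001,0,0.004,0,0.2,0,0,0.003,0,0.2,0,0,0.002,0,0.2,0,0,0.001,0,0.2,0,0,0,0]}}

```text
time: 7.05
position: [0.6032, -0.0219, 0.0944]
tool_rot: [0.707, 0.707, -0.0, -0.0]
ft_force: [-0.7, 0.1, 0.4]
grip_width: 0.0512
grip_force: 20.0
```

>>> {"name": "servo_tool", "arguments": {"rows": [0.2,0,0,0,0,0.2,0,0,0,0]}}

```text
time: 7.22
position: [0.6032, -0.0219, 0.0947]
tool_rot: [0.707, 0.707, -0.0, -0.0]
ft_force: [-1.0, 0.3, 0.8]
grip_width: 0.0512
grip_force: 20.0
```

>>> {"name": "servo_tool", "arguments": {"rows": [-0.5,0,0,0,0,-0.5,0,0,0,0,-1,0,0,0,0,-1,0,0,0,0,-1,0,0,0,0]}}

```text
time: 7.63
position: [0.6033, -0.022, 0.0946]
tool_rot: [0.707, 0.707, 0.0, 0.0]
ft_force: [0.5, 0.3, -0.3]
grip_width: 0.0766
grip_force: 0.0
```

>>> {"name": "servo_tool", "arguments": {"rows": [-1,0,0,0,0,-1,0,0,-0.01,0,-1,0,0,-0.03,0,-1,0,0,-0.04,0,-1,0,0,-0.04,0]}}

```text
time: 8.05
position: [0.6023, -0.0218, 0.2156]
tool_rot: [0.707, 0.707, -0.001, -0.001]
ft_force: [1.4, -0.3, 0.3]
grip_width: 0.087
grip_force: 0.0
```

>>> {"name": "servo_tool", "arguments": {"rows": [-1,0,0,-0.04,0,-1,0.01,-0.005,-0.02,0,-1,0.03,-0.01,0,0,-1,0.03,-0.01,0,0,-1,0.03,-0.01,0,0]}}

```text
time: 8.47
position: [0.568, 0.0787, 0.2763]
tool_rot: [0.708, 0.707, 0.001, 0.001]
ft_force: [-0.3, 0.5, 0.9]
grip_width: 0.0869
grip_force: 0.0
```

>>> {"name": "servo_tool", "arguments": {"rows": [-1,0.035,-0.01,0,0,-1,0.035,-0.01,0,0,-1,0.035,-0.01,0,0,-1,0.035,-0.01,0,0,-1,0.03,-0.01,0,0]}}

```text
time: 8.88
position: [0.5173, 0.2502, 0.2755]
tool_rot: [0.707, 0.707, 0.001, 0.0]
ft_force: [0.7, -0.8, -0.4]
grip_width: 0.0871
grip_force: 0.0
```

>>> {"name": "servo_tool", "arguments": {"rows": [-1,0.03,-0.005,0,0,-1,0.01,-0.002,0,0,-1,0,0,0,7,-1,0,0,0,7,-1,0,0,0,7]}}

```text
time: 9.3
position: [0.5112, 0.2879, 0.2751]
tool_rot: [0.826, 0.564, 0.0, 0.0]
ft_force: [-0.1, -1.0, 0.8]
grip_width: 0.0872
grip_force: 0.0
```

>>> {"name": "servo_tool", "arguments": {"rows": [-1,0,0,0,7,-1,0,0,0,7,-1,0,0,0,7,-1,0,0,0,7,-1,0,0,0,7]}}

```text
time: 9.72
position: [0.5115, 0.2873, 0.2751]
tool_rot: [0.957, 0.289, 0.0, 0.0]
ft_force: [0.8, -1.1, 0.2]
grip_width: 0.0867
grip_force: 0.0
```

>>> {"name": "servo_tool", "arguments": {"rows": [-1,0,0,0,7,-1,0,0,0,7,-1,0,0,0,7,-1,0,0,0,7,-1,0,0,0,6]}}

```text
time: 10.13
position: [0.5115, 0.2872, 0.2751]
tool_rot: [1.0, -0.003, 0.0, 0.0]
ft_force: [-0.4, -0.8, 0.9]
grip_width: 0.0869
grip_force: 0.0
```

Run:
```python
from h import *
o=robot.get_obs();print(o['time'],o['position'],o['tool_rot'])
T=[]
for n in('top','side'):
  p=robot.camera(n)
  for q in('spring_foot','spring_centre','spring_top','platen_centre','weight_centre','pointer_tip','pointer_knob'):
    for r in robot.place_of(p,q)[:1]:print(n,q,np.round(r['at'],4),r['score'])
  u,v=proj(p,[.6,0.02,.06])[0].astype(int);print(u-40,v-32)
  T.append(cv2.resize(cv2.cvtColor(p['pixels'],cv2.COLOR_RGB2BGR)[v-32:v+32,u-40:u+40],(400,320),interpolation=2))
cv2.imwrite('pics/g3.png',np.hstack(T))
```

```text
10.1333 [0.51148573 0.28722801 0.27512551] [ 9.99994787e-01 -3.21303333e-03  2.40301653e-04  2.12192603e-04]
top spring_foot [0.5124 0.2884 0.0288] 0.64
top spring_centre [ 0.6065 -0.0231  0.0748] 0.58
top spring_top [ 0.6019 -0.0223  0.1206] 0.69
top platen_centre [ 0.5995 -0.0216  0.0224] 0.55
top weight_centre [0.5111 0.29   0.0282] 0.67
top pointer_tip [0.5991 0.0223 0.1354] 0.73
top pointer_knob [0.5879 0.1002 0.1847] 0.66
278 150
side spring_foot [ 0.603  -0.0223  0.025 ] 0.97
side spring_centre [ 0.5996 -0.0199  0.0668] 0.61
side spring_top [ 0.6743 -0.2417 -0.0024] 0.71
side platen_centre [ 0.6058 -0.0217  0.0267] 0.7
side weight_centre [0.5121 0.2875 0.0325] 0.74
side pointer_tip [0.5946 0.0249 0.1355] 0.61
side pointer_knob [0.5843 0.1017 0.1867] 0.68
281 178
```

View pics/g3.png

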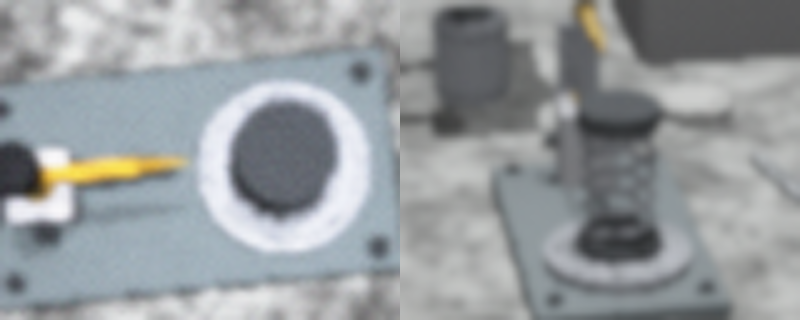

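The spring stands upright, centred on the platen (side crop foot (619,240), disc centre x 619). Now I fetch the weight.

>>> {"name": "servo_tool", "arguments": {"rows": [-1,0,0,0.02,0,-1,0,-0.001,0.04,0,-1,0,0,0.04,0,-1,0,0,0.04,0,-1,0,0,0.04,0]}}

```text
time: 11.35
position: [0.5115, 0.2892, 0.0934]
tool_rot: [1.0, 0.0, 0.001, -0.0]
ft_force: [0.1, 0.5, 0.1]
grip_width: 0.0875
grip_force: 0.0
```

>>> {"name": "servo_tool", "arguments": {"rows": [-1,0,0,0.04,0,-1,0,0,0.025,0,-1,0,0,0.012,0,-1,0,0,0.006,0,-1,0,0,0,0]}}

```text
time: 11.77
position: [0.5113, 0.289, 0.0109]
tool_rot: [1.0, -0.0, -0.0, 0.0]
ft_force: [0.3, 0.7, -0.3]
grip_width: 0.0873
grip_force: 0.0
```

>>> {"name": "servo_tool", "arguments": {"rows": [0.2,0,0,0,0,0.2,0,0,0,0,0.2,0,0,0,0,0.2,0,0,0,0,0.2,0,0,0,0], "newtons": 35}}

```text
time: 12.18
position: [0.5119, 0.2893, 0.0127]
tool_rot: [1.0, -0.0, 0.001, -0.0]
ft_force: [-0.0, 0.6, 0.9]
grip_width: 0.0619
grip_force: 0.0
```

>>> {"name": "servo_tool", "arguments": {"rows": [0.2,0,0,0,0,0.2,0,0,0,0,0.2,0,0,0,0]}}

```text
time: 12.43
position: [0.5116, 0.2893, 0.0123]
tool_rot: [1.0, -0.0, 0.001, -0.0]
ft_force: [-0.9, 0.4, 5.8]
grip_width: 0.0555
grip_force: 35.0
```

>>> {"name": "servo_tool", "arguments": {"rows": [0.2,0,0,-0.01,0,0.2,0,0,-0.02,0,0.2,0,0,-0.03,0,0.2,0,0,-0.03,0,0.2,0,0,-0.03,0]}}

```text
time: 12.85
position: [0.5091, 0.2882, 0.1309]
tool_rot: [1.0, -0.0, -0.003, 0.001]
ft_force: [0.5, 0.2, -9.1]
grip_width: 0.0554
grip_force: 35.0
```

>>> {"name": "servo_tool", "arguments": {"rows": [0.2,0,0,-0.035,0,0.2,0,0,-0.035,0,0.2,0,0,-0.03,0,0.2,0,0,-0.02,0,0.2,0,0,-0.01,0]}}

```text
time: 13.27
position: [0.5112, 0.289, 0.2636]
tool_rot: [1.0, 0.0, 0.001, -0.0]
ft_force: [0.4, 0.2, -7.7]
grip_width: 0.0553
grip_force: 35.0
```

>>> {"name": "servo_tool", "arguments": {"rows": [0.2,0,0,0,-3,0.2,0,0,0,-7,0.2,0,0,0,-7,0.2,0,0,0,-7,0.2,0,0,0,-7]}}

```text
time: 13.68
position: [0.509, 0.2882, 0.2588]
tool_rot: [0.963, 0.27, -0.003, 0.0]
ft_force: [-0.5, 0.9, -7.8]
grip_width: 0.0557
grip_force: 35.0
```

>>> {"name": "servo_tool", "arguments": {"rows": [0.2,0,0,0,-7,0.2,0,0,0,-7,0.2,0,0,0,-7,0.2,0,0,0,-7,0.2,0,0,0,-7]}}

```text
time: 14.1
position: [0.509, 0.2882, 0.2587]
tool_rot: [0.837, 0.547, -0.003, -0.001]
ft_force: [0.3, -0.0, -7.5]
grip_width: 0.0558
grip_force: 35.0
```

>>> {"name": "servo_tool", "arguments": {"rows": [0.2,0,0,0,-7,0.2,0,0,0,-7,0.2,0,0,0,-7,0.2,0,0,0,-3,0.2,0,0,0,0]}}

```text
time: 14.52
position: [0.5092, 0.2882, 0.2588]
tool_rot: [0.707, 0.707, -0.003, -0.001]
ft_force: [-0.1, -0.5, -8.1]
grip_width: 0.0556
grip_force: 35.0
```

>>> {"name": "servo_tool", "arguments": {"rows": [0.2,-0.01,0.003,0,0,0.2,-0.02,0.006,0,0,0.2,-0.03,0.009,0,0,0.2,-0.03,0.009,0,0,0.2,-0.03,0.009,0,0]}}

```text
time: 14.93
position: [0.5465, 0.1672, 0.2605]
tool_rot: [0.707, 0.707, -0.001, -0.001]
ft_force: [1.3, -0.3, -9.0]
grip_width: 0.0552
grip_force: 35.0
```

>>> {"name": "servo_tool", "arguments": {"rows": [0.2,-0.03,0.009,0,0,0.2,-0.03,0.009,0,0,0.2,-0.03,0.009,0,0,0.2,-0.03,0.009,0,0,0.2,-0.03,0.009,0,0]}}

```text
time: 15.35
position: [0.5914, 0.0168, 0.2604]
tool_rot: [0.708, 0.706, -0.001, -0.001]
ft_force: [0.2, -0.5, -8.6]
grip_width: 0.0552
grip_force: 35.0
```

>>> {"name": "servo_tool", "arguments": {"rows": [0.2,-0.02,0.006,0,0,0.2,-0.015,0.005,0,0,0.2,-0.005,0.002,0.02,0,0.2,0,0,0.04,0,0.2,0,0,0.03,0]}}

```text
time: 15.77
position: [0.6049, -0.0219, 0.17]
tool_rot: [0.708, 0.706, -0.0, -0.0]
ft_force: [-1.6, 0.6, -9.8]
grip_width: 0.0556
grip_force: 35.0
```

>>> {"name": "servo_tool", "arguments": {"rows": [0.2,0,0,0.015,0,0.2,0,0,0.005,0,0.2,0,0,0,0,0.2,0,0,0,0,0.2,0,0,0,0]}}

```text
time: 16.18
position: [0.6068, -0.0212, 0.1533]
tool_rot: [0.707, 0.707, 0.001, 0.002]
ft_force: [-0.0, -1.0, -8.1]
grip_width: 0.0554
grip_force: 35.0
```

Run:
```python
from h import *
o=robot.get_obs();print(o['time'],o['position'],o['tool_rot'],o['ft_force'])
p=robot.camera('side')
for q in('spring_top','spring_centre','weight_centre'):
    for r in robot.place_of(p,q)[:1]:print(q,np.round(r['at'],4),r['score'])
u,v=proj(p,[.6,0,.1])[0].astype(int)
cv2.imwrite('pics/g4.png',cv2.resize(cv2.cvtColor(p['pixels'],cv2.COLOR_RGB2BGR)[v-40:v+40,u-40:u+40],(560,560),interpolation=2));print(u-40,v-40)
```

```text
16.1833 [ 0.60682264 -0.02118392  0.15331242] [0.70711705 0.70709373 0.00108945 0.00166   ] [-0.0222029  -1.01674396 -8.105178  ]
spring_top [ 0.6024 -0.0169  0.1197] 0.51
spring_centre [ 0.6014 -0.0191  0.0698] 0.9
weight_centre [ 0.6055 -0.0241  0.1722] 0.68
282 161
```

View pics/g4.png

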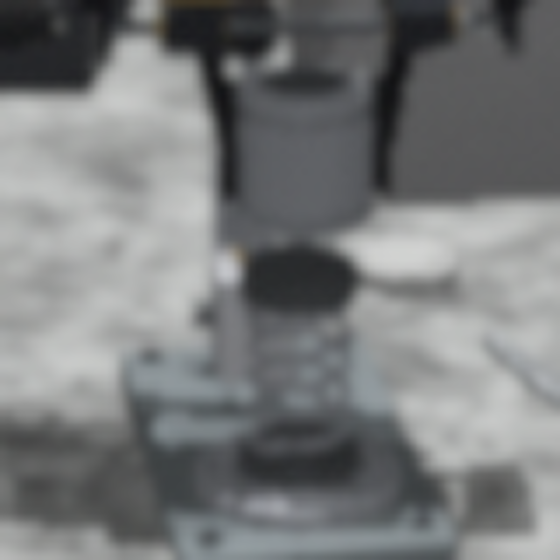

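Weight axis shows at crop x 307 and spring at 301, so the weight is about 4 mm too far in +x; I correct that and descend.

>>> {"name": "servo_tool", "arguments": {"rows": [0.2,0,-0.002,0.003,0,0.2,0,-0.0017,0.005,0,0.2,0,0,0.005,0,0.2,0,0,0.003,0,0.2,0,0,0,0]}}

```text
time: 16.8
position: [0.6006, -0.0208, 0.1343]
tool_rot: [0.707, 0.707, -0.001, -0.001]
ft_force: [0.2, -0.1, -8.7]
grip_width: 0.0552
grip_force: 35.0
```

>>> {"name": "servo_tool", "arguments": {"rows": [0.2,0,0,0.003,0,0.2,0,0,0.003,0,0.2,0,0,0.003,0,0.2,0,0,0.003,0,0.2,0,0,0,0]}}

```text
time: 17.22
position: [0.6019, -0.0211, 0.1233]
tool_rot: [0.707, 0.707, 0.0, 0.0]
ft_force: [-0.1, 0.2, -5.6]
grip_width: 0.0555
grip_force: 35.0
```

>>> {"name": "servo_tool", "arguments": {"rows": [0.2,0,0,0.002,0,0.2,0,0,0.002,0,0.2,0,0,0.002,0,0.2,0,0,0,0,0.2,0,0,0,0]}}

```text
time: 17.63
position: [0.6019, -0.0211, 0.1178]
tool_rot: [0.707, 0.707, 0.0, 0.0]
ft_force: [1.0, -0.2, -3.3]
grip_width: 0.0554
grip_force: 35.0
```

>>> {"name": "servo_tool", "arguments": {"rows": [0.2,0,0,0.002,0,0.2,0,0,0.002,0,0.2,0,0,0.002,0,0.2,0,0,0.001,0,0.2,0,0,0,0]}}

```text
time: 18.05
position: [0.6019, -0.0211, 0.1106]
tool_rot: [0.707, 0.707, 0.0, 0.0]
ft_force: [1.3, 0.4, -1.5]
grip_width: 0.0556
grip_force: 35.0
```

>>> {"name": "servo_tool", "arguments": {"rows": [0.2,0,0,0,0,0.2,0,0,0,0]}}

```text
time: 18.22
position: [0.6019, -0.0211, 0.1108]
tool_rot: [0.707, 0.707, 0.0, 0.0]
ft_force: [1.5, -0.6, -1.2]
grip_width: 0.0556
grip_force: 35.0
```

>>> {"name": "servo_tool", "arguments": {"rows": [0.2,0,0,0.001,0,0.2,0,0,0,0]}}

```text
time: 18.38
position: [0.6019, -0.0211, 0.1096]
tool_rot: [0.707, 0.707, 0.0, 0.0]
ft_force: [0.3, -0.0, -1.8]
grip_width: 0.0557
grip_force: 35.0
```

>>> {"name": "servo_tool", "arguments": {"rows": [0.2,0,0,0.001,0,0.2,0,0,0.001,0,0.2,0,0,0.001,0,0.2,0,0,0,0,0.2,0,0,0,0]}}

```text
time: 18.8
position: [0.6019, -0.0211, 0.1066]
tool_rot: [0.707, 0.707, 0.0, 0.0]
ft_force: [0.9, -0.3, -0.7]
grip_width: 0.0556
grip_force: 35.0
```

>>> {"name": "servo_tool", "arguments": {"rows": [0.2,0,0,0.001,0,0.2,0,0,0,0,0.2,0,0,0,0]}}

```text
time: 19.05
position: [0.6019, -0.0211, 0.1057]
tool_rot: [0.707, 0.707, 0.0, 0.0]
ft_force: [2.0, 0.3, 0.8]
grip_width: 0.0554
grip_force: 35.0
```

>>> {"name": "servo_tool", "arguments": {"rows": [-0.4,0,0,0,0,-0.4,0,0,0,0,-1,0,0,0,0,-1,0,0,0,0,-1,0,0,0,0]}}

```text
time: 19.47
position: [0.6012, -0.0209, 0.1055]
tool_rot: [0.707, 0.707, -0.0, -0.0]
ft_force: [-0.4, 0.0, -0.3]
grip_width: 0.0737
grip_force: 0.0
```

>>> {"name": "servo_tool", "arguments": {"rows": [-1,0,0,0,0,-1,0,0,-0.01,0,-1,0,0,-0.03,0,-1,0,0,-0.04,0,-1,0,0,-0.04,0]}}

```text
time: 19.88
position: [0.6006, -0.0208, 0.2266]
tool_rot: [0.707, 0.707, -0.001, -0.001]
ft_force: [0.8, 0.9, 0.8]
grip_width: 0.0865
grip_force: 0.0
```

>>> {"name": "servo_tool", "arguments": {"rows": [-1,0,0,-0.02,0,-1,0.03,-0.004,0,0,-1,0.03,-0.004,0,0,-1,0.03,-0.004,0,0,-1,0.03,-0.003,0,0]}}

```text
time: 20.3
position: [0.5861, 0.1, 0.2468]
tool_rot: [0.707, 0.707, 0.0, 0.0]
ft_force: [0.5, -0.2, -0.2]
grip_width: 0.0873
grip_force: 0.0
```

Run:
```python
from h import *
o=robot.get_obs();print(o['time'],o['position'],o['ft_force'])
p=robot.camera('side')
for q in('spring_top','spring_centre','spring_foot','weight_centre','pointer_tip','pointer_knob'):
    for r in robot.place_of(p,q)[:1]:print(q,np.round(r['at'],4),r['score'])
u,v=proj(p,[.6,0.03,.12])[0].astype(int)
cv2.imwrite('pics/g5.png',cv2.resize(cv2.cvtColor(p['pixels'],cv2.COLOR_RGB2BGR)[v-40:v+40,u-40:u+40],(560,560),interpolation=2));print(u-40,v-40)
```

```text
20.3 [0.58607138 0.10000028 0.24678429] [ 0.53176101 -0.16523401 -0.17844128]
spring_top [ 0.6033 -0.0198  0.0941] 0.43
spring_centre [ 0.5999 -0.021   0.0697] 0.69
spring_foot [ 0.6027 -0.0229  0.0266] 0.87
weight_centre [ 0.607  -0.0231  0.1246] 0.68
pointer_tip [0.5954 0.0231 0.1353] 0.71
pointer_knob [0.5824 0.1011 0.1862] 0.56
281 151
```

View pics/g5.png

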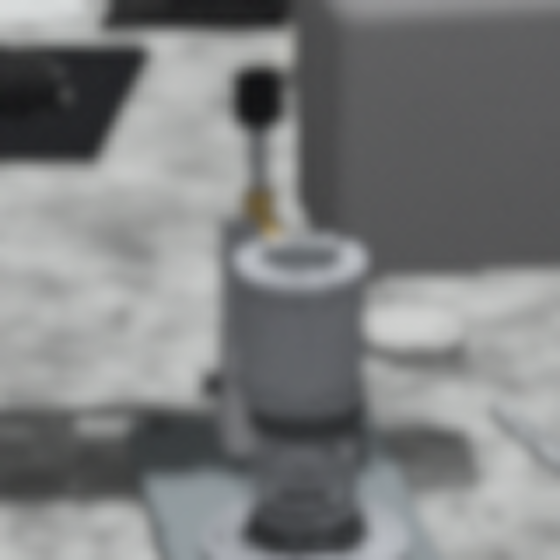

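The weight stands on the compressed spring (weight body crop (300,330), spring below), knob free at (258,98). Now I fit the heights from the silhouettes.

```bash
cat >> h.py <<'E'
from scipy.optimize import least_squares
def cyl(p,x,y,z,r,h):
    a=np.linspace(0,2*np.pi,60);X=np.array([[x+r*np.cos(t),y+r*np.sin(t),z+s*h/2] for s in(-1,1) for t in a])
    return cv2.convexHull(proj(p,X).astype(np.float32))
def fit(p,q,x,y,z,r,h):
    """fit x,z of a cylinder to the outline's box; best region near guess"""
    g=proj(p,[x,y,z])[0];best=None
    for d in robot.outline_of(p,q)[:3]:
        ys,xs=np.nonzero(d['region'])
        if np.hypot(xs.mean()-g[0],ys.mean()-g[1])<12 and best is None:best=d
    if best is None:return None
    m=best['region'];ys,xs=np.nonzero(m);M=cv2.moments
    def res(v):
        c=M(cyl(p,v[0],y,v[1],r,h));return [c['m10']/c['m00']-xs.mean(),c['m01']/c['m00']-ys.mean()]
    s=least_squares(res,[x,z]).x;return s.round(4),'area ratio',round(m.sum()/cv2.contourArea(cyl(p,s[0],y,s[1],r,h)),3)
E
python3 - <<'E'
from h import *
o=robot.get_obs();print(o['time'])
p=robot.camera('side')
print('weight',fit(p,'weight_centre',.602,-.021,.1245,.028,.062))
for q in('spring_centre','pointer_knob'):
  for r in robot.outline_of(p,q)[:2]:
    ys,xs=np.nonzero(r['region']);print(q,r['score'],xs.min(),xs.max(),ys.min(),ys.max(),len(xs))
pr=proj(p,[[.603,-.0215,.0945],[.603,-.0215,.025],[.6015,-.021-.028,.0945],[.587,.101,.1855],[.6,-.021-.028,.0945+.062]]);print(pr.round(1))
g=cv2.cvtColor(p['pixels'],cv2.COLOR_RGB2GRAY)
u=int(round(pr[0][0]));print('col',u);print([(v,int(g[v,u-2:u+3].mean())) for v in range(180,236)])
E
```

```text
20.65
weight (array([0.6041, 0.1241]), 'area ratio', np.float64(0.829))
spring_centre 0.56 316 332 210 230 296
pointer_knob 0.45 314 321 160 184 136
[[323.5 206. ]
 [323.5 226.8]
 [323.4 209.7]
 [316.7 164.2]
 [322.8 190.2]]
col 323
[(180, 134), (181, 141), (182, 143), (183, 146), (184, 152), (185, 150), (186, 127), (187, 107), (188, 111), (189, 136), (190, 159), (191, 155), (192, 126), (193, 101), (194, 92), (195, 94), (196, 97), (197, 98), (198, 98), (199, 99), (200, 99), (201, 99), (202, 99), (203, 100), (204, 100), (205, 100), (206, 99), (207, 96), (208, 91), (209, 86), (210, 72), (211, 56), (212, 50), (213, 58), (214, 75), (215, 90), (216, 95), (217, 92), (218, 88), (219, 86), (220, 83), (221, 74), (222, 74), (223, 79), (224, 74), (225, 74), (226, 70), (227, 60), (228, 58), (229, 69), (230, 109), (231, 151), (232, 170), (233, 165), (234, 145), (235, 122)]
```

>>> {"name": "servo_tool", "arguments": {"rows": [1,0.001,0.001,0,0,1,0,0,0,0,1,0,0,0,0,1,0,0,0,0,1,0,0,0,0], "newtons": 10}}

```text
time: 21.27
position: [0.5875, 0.1, 0.2455]
tool_rot: [0.707, 0.707, -0.0, -0.0]
ft_force: [-0.4, -0.5, -0.0]
grip_width: 0.0615
grip_force: 0.0
```

>>> {"name": "servo_tool", "arguments": {"rows": [1,0,0,0,0,1,0,0,0,0,1,0,0,0,0,1,0,0,0,0,1,0,0,0,0]}}

```text
time: 21.68
position: [0.5875, 0.1001, 0.2455]
tool_rot: [0.707, 0.707, -0.0, -0.0]
ft_force: [0.0, 0.3, -0.3]
grip_width: 0.0285
grip_force: 0.0
```

>>> {"name": "servo_tool", "arguments": {"rows": [1,0,0,0,0,1,0,0,0,0,1,0,0,0,0,1,0,0,0,0,1,0,0,0,0]}}

```text
time: 22.1
position: [0.5875, 0.1, 0.2456]
tool_rot: [0.707, 0.707, 0.0, 0.0]
ft_force: [-0.3, 0.7, 0.6]
grip_width: 0.0018
grip_force: 0.0
```

>>> {"name": "servo_tool", "arguments": {"rows": [1,0,0,0.01,0,1,0,0,0.02,0,1,0,0,0.01,0,1,0,0,0,0,1,0,0,0,0]}}

```text
time: 22.52
position: [0.5869, 0.1, 0.2045]
tool_rot: [0.707, 0.707, -0.001, -0.001]
ft_force: [-0.2, 0.0, 1.0]
grip_width: 0.0004
grip_force: 0.0
```

>>> {"name": "servo_tool", "arguments": {"rows": [1,0,0,0.003,0,1,0,0,0.003,0,1,0,0,0.003,0,1,0,0,0.003,0,1,0,0,0.003,0]}}

```text
time: 22.93
position: [0.5882, 0.1, 0.1912]
tool_rot: [0.707, 0.707, 0.001, 0.001]
ft_force: [0.5, -0.3, 3.2]
grip_width: 0.0005
grip_force: 1.8
```

>>> {"name": "servo_tool", "arguments": {"rows": [1,0,0,0.005,0,1,0,0,0.005,0,1,0,0,0.005,0,1,0,0,0.005,0,1,0,0,0.005,0]}}

```text
time: 23.35
position: [0.5882, 0.1, 0.1652]
tool_rot: [0.707, 0.707, 0.001, 0.0]
ft_force: [1.4, 0.4, 3.7]
grip_width: 0.0009
grip_force: 1.8
```

>>> {"name": "servo_tool", "arguments": {"rows": [1,0,0,0.003,0,1,0,0,0.002,0,1,0,0,0,0,1,0,0,0,0]}}

```text
time: 23.68
position: [0.5865, 0.1, 0.1598]
tool_rot: [0.707, 0.707, -0.001, -0.001]
ft_force: [-0.3, 0.5, 0.3]
grip_width: 0.0006
grip_force: 0.2
```

>>> {"name": "servo_tool", "arguments": {"rows": [1,0,0,0.001,0,1,0,0,0.001,0,1,0,0,0.001,0,1,0,0,0,0]}}

```text
time: 24.02
position: [0.5865, 0.1, 0.1572]
tool_rot: [0.707, 0.707, -0.001, -0.001]
ft_force: [-1.0, -0.2, 1.9]
grip_width: 0.0003
grip_force: 0.9
```

Run:
```python
from h import *
o=robot.get_obs();print(o['time'],o['position'],o['ft_force'])
p=robot.camera('top')
T=[];
for n in('side','top'):
  p=robot.camera(n)
  for q in('spring_top','weight_centre','pointer_tip','pointer_knob'):
    for r in robot.place_of(p,q)[:1]:print(n,q,np.round(r['at'],4),round(r['score'],2))
  if n=='side':
    print('weight',fit(p,'weight_centre',.602,-.021,.1245,.028,.062))
    u,v=proj(p,[.6,0.03,.12])[0].astype(int);print(u-40,v-40)
    cv2.imwrite('pics/g6.png',cv2.resize(cv2.cvtColor(p['pixels'],cv2.COLOR_RGB2BGR)[v-40:v+40,u-40:u+40],(560,560),interpolation=2))
    pr=proj(p,[[.587,.101,.1565],[.587,.101,.1435],[.587,.101,.1305],[.5968,.026,.0935]]);print(pr.round(1))
```

```text
24.0167 [0.58653896 0.1000221  0.15724558] [-1.02482584 -0.21178283  1.91512994]
side spring_top [ 0.6005 -0.0193  0.0936] 0.38
side weight_centre [ 0.6053 -0.0271  0.1211] 0.81
side pointer_knob [0.585  0.1025 0.1443] 0.45
weight None
281 151
[[316.8 172.8]
 [316.8 176.7]
 [316.8 180.5]
 [320.8 200.2]]
top weight_centre [ 0.6039 -0.0212  0.1211] 0.57
top pointer_tip [0.5978 0.0238 0.0945] 0.37
```

View pics/g6.png

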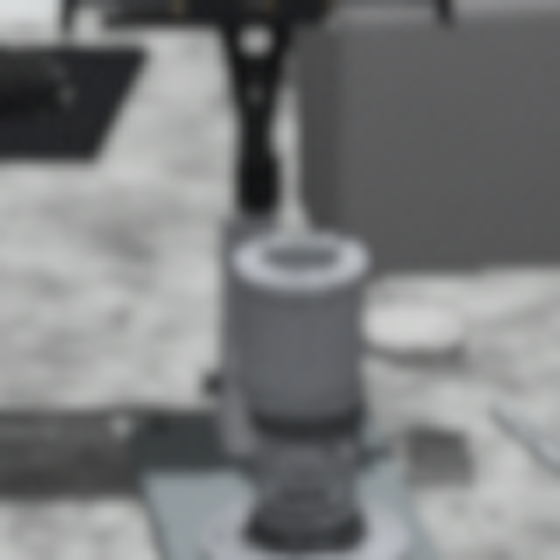

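Fingertips press on the knob (its lower edge crop y≈212), matching a tip height of about 94 mm; the spring top is at about 93.3 mm. One more millimetre, then withdraw.

>>> {"name": "servo_tool", "arguments": {"rows": [1,0,0,0.001,0,1,0,0,0,0,1,0,0,0,0]}}

```text
time: 24.87
position: [0.5877, 0.1, 0.1567]
tool_rot: [0.707, 0.707, 0.0, 0.0]
ft_force: [0.5, -0.2, 0.7]
grip_width: 0.001
grip_force: 0.7
```

>>> {"name": "servo_tool", "arguments": {"rows": [1,0,0,-0.01,0,1,0,0,-0.03,0,1,0,0,-0.04,0,1,0,0,-0.04,0,1,-0.01,-0.02,0,0]}}

```text
time: 25.28
position: [0.576, 0.0908, 0.2861]
tool_rot: [0.707, 0.707, 0.008, 0.008]
ft_force: [2.1, -0.3, 1.5]
grip_width: 0.0008
grip_force: 0.0
```

>>> {"name": "servo_tool", "arguments": {"rows": [1,0.02,-0.03,0,0,1,0.03,-0.03,0,0,1,0.03,-0.03,0,0,1,0.03,-0.03,0,0,1,0.03,-0.02,0,0]}}

```text
time: 25.7
position: [0.4259, 0.229, 0.2771]
tool_rot: [0.707, 0.707, -0.001, -0.0]
ft_force: [-0.4, 0.1, 0.3]
grip_width: 0.0006
grip_force: 0.0
```

>>> {"name": "servo_tool", "arguments": {"rows": [1,0.03,-0.01,0,0,1,0.03,0,0,0,1,0.02,0,0,0,1,0,0,0,0,1,0,0,0,0]}}

```text
time: 26.12
position: [0.4188, 0.309, 0.2769]
tool_rot: [0.706, 0.708, -0.0, 0.0]
ft_force: [-0.4, 0.1, -0.6]
grip_width: 0.0005
grip_force: 0.0
```

Run:
```python
from h import *
o=robot.get_obs();print(o['time'],o['position'],o['ft_force'])
T=[]
for n in('side','top'):
  p=robot.camera(n)
  for q in('spring_top','spring_foot','weight_centre','pointer_tip','pointer_knob','round_block','dish'):
    for r in robot.place_of(p,q)[:1]:print(n,q,np.round(r['at'],4),round(r['score'],2))
  u,v=proj(p,[.6,0.03,.1])[0].astype(int);print(u-40,v-40)
  T.append(cv2.resize(cv2.cvtColor(p['pixels'],cv2.COLOR_RGB2BGR)[v-40:v+40,u-40:u+40],(400,400),interpolation=2))
  print(proj(p,[[.587,.101,.156],[.587,.101,.130],[.5968,.026,.093],[.603,-.0215,.155]]).round(1))
cv2.imwrite('pics/g7.png',np.hstack(T))
```

```text
26.1167 [0.41884028 0.30900803 0.2769111 ] [-0.42599482  0.06261541 -0.64779126]
side spring_top [ 0.6029 -0.0172  0.0938] 0.44
side spring_foot [ 0.6046 -0.0222  0.0268] 0.58
side weight_centre [ 0.6024 -0.0222  0.1226] 0.76
side pointer_knob [0.581  0.1002 0.1449] 0.45
side round_block [ 0.6679  0.2468 -0.002 ] 0.58
side dish [ 6.732e-01 -2.429e-01 -6.000e-04] 0.62
281 157
[[316.8 173. ]
 [316.8 180.6]
 [320.8 200.3]
 [323.5 187.2]]
top spring_foot [0.5977 0.0275 0.0968] 0.34
top weight_centre [ 0.604  -0.0278  0.1197] 0.56
top pointer_tip [0.5971 0.0256 0.0935] 0.45
top pointer_knob [0.5903 0.1008 0.1464] 0.7
top round_block [0.6738 0.2449 0.0028] 0.91
top dish [ 0.6766 -0.2389  0.0011] 0.56
273 141
[[281.9 184.9]
 [283.1 185.6]
 [315.3 183.3]
 [335.5 179.2]]
```

View pics/g7.png

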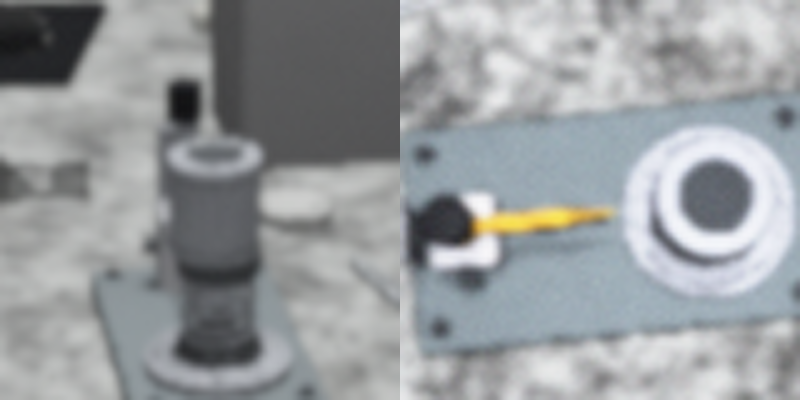

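The picture shows the weight centred on the upright spring (top crop (716,195), within 1 px of prediction). The pointer tip is level with the joint, the bystanders have not moved, and the arm is clear.

```bash
python3 -c "
from rig import robot
print(robot.hand_in())"
```

```text
the job is handed in; nothing more can be done
None
```

The job is handed in: the spring stands upright on the middle of the platen with the weight released on it, compressed about 26 mm, and the pointer tip is at about 93.6 mm against a measured spring top of about 93.5 mm (good to a millimetre or two); the reference block and dish have not moved.

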